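# Fit the cover to a trailer wheel

## Robot

A 6-joint arm with a two-finger parallel gripper is mounted at the origin on the work surface. World frame = base frame: x ahead of the robot, y to its left, z up, the work surface at z = 0. Lengths are in m, angles in degrees, forces in N, time in s.
With the tool pointing down it reaches from about 0.25 to 0.725 m from the base axis. Payload 9.7 kg.
Tool frame: the origin (TCP) lies between the finger pads; the fingertips stand 19 mm ahead of it and the grasp point (between the pads) is the TCP; z points along the fingers, y is the line along which they close (so a half turn about z gives the same grasp; the last joint's range is limited). The gripper opens to 85 mm and grips with 20 to 120 N. Pads are 22 mm wide; open, the fingers measure 114 mm over their backs; the gripper's body (76 mm by 85 mm) begins 54 mm behind the grasp point. The pads swing forward as they close: fully open they stand 13 mm farther back than shut.
Start: joints at [63.999, 4.979, 10.078, 95.1, 0, 90], TCP at [0.241, 0.494, 0.25] pointing down, gripper open.
Joint ranges: [-179.16, 179.16], [-48.56, 103.87], [-65.8, 70.77], [-126.05, 130.52], [-82.76, 87.17], [-180, 180]. Speed limits (degrees/s): [127.2, 127.2, 147.25, 180, 180, 180].

## Interface

Orientations are given as [roll, pitch, yaw] about the fixed x, y, z axes, in that order (R = Rz(yaw) Ry(pitch) Rx(roll)).
In Python, from workcell import telemetry, camera, calibration, workorder gives the robot as it stands.
- The arm moves only by the tool play_rows, never from a script. Its argument "increments" is a list of rows, each a list of 3 entries, a list of its own where there are three numbers: the shift along the tool's x, y, z in mm, then the turn, a rotation vector about the tool's x, y, z in degrees, then the closure, from 0 (fully open) to 1 (shut). In form: [[[x, y, z], [ax, ay, az], jaw], ...]. A call has 1 to 20 rows; each row is the pose to reach, as a shift and turn from the pose commanded when the call began, along the tool's axes at that moment; what a row does not reach only later rows make up. A row lasts 1/10 s, in which the tool goes at most 50 mm and 8.59 degrees, less where a joint would pass 70% of its speed; a pose out of reach is approached as far as the arm can. A call with a gripper value outside its range is refused whole. The fingers move at their own pace and stop on an object; "grip_force" is the grip in N (left out, the last holds). Time passes only in rows, so rows that repeat a pose let the fingers close. It gives the time, the measured TCP pose, the force, the opening and the grip force at its end, in the units of the state.
- telemetry.get_obs(): the state, without advancing time (a new reading comes with each control period).
- camera(name): name is "side" or "top" or "wrist"; returns (picture, depth): 480x640x3 uint8, red, green, blue; 480x640 float32, m along the optical axis (not along the pixel's ray), 0 where there is no reading.
- calibration(name): a dict with "vertical_fov" (degrees; the focal length in pixels is half the picture's height over the tangent of half this angle, whatever the lens; pixels are square), "cx", "cy" (the principal point, pixels), "k1" (the pictures are not rectified: a ray, as slopes to the right and down, at radius r is drawn at 1 + k1 r^2 times it, then the intrinsics apply), "rvec" (rotation vector, rad) and "tvec" (3), from world to camera coordinates, as OpenCV has them; the wrist camera has in their place "hand_eye" (4x4, takes a point from camera to tool coordinates, whose origin is the TCP and whose axes are the flange's). Camera axes: x right, y down, z forward; pixel columns grow to the right and rows downward; lengths in m; the calibration is good to about 2 mm. A picture is of the moment at which its call begins: read the wrist's pose just before it. calibration takes no time and is no camera call.
- workorder.job_done(): hands the job in; it is judged then, once.
The state is a dict: "time": time; "q": joint angles; "qd": joint speeds; "joint_efforts": joint torques, N m; "ee_pos": TCP position; "tcp_rot": TCP orientation; "wrist_force": force on the tool from outside, world axes, zero at the start; "torque": the same for the moment, N m; "opening": finger opening in m; "grasp_force": force on a finger pad.
Only numpy, scipy, OpenCV 4.12 (cv2) and the standard library are available. Lean on these libraries where they do the work, as an engineer would, in place of code of your own. Each camera call takes 0.05 s, during which the arm holds its last target. There are 200 camera calls.

## Task

Fit the plastic cover to the trailer wheel: push it round the hub by the ribs near its edge until its notch comes over the valve stem, somewhere near the white crayon stroke on the tyre, and the cover drops, then press it down past the spring clips of the hub until it sits fully home, flat in the rim all round. The cover is brittle: feel your way with light hand force, never more than 22 N, and leave the spray can, the mallet and the bowl of nuts where they are.

Things in the scene. Friction and masses are not known exactly. Their poses are not given: they have to be found in the camera images.
- wheel: White steel trailer wheel with a black tyre, lying flat and fixed on the table, outer side up. Tyre 390 mm in diameter, its top sidewall bulges to 116 mm above the table. Origin on the wheel's axis at table height, z up, x through the crayon stroke on the tyre.
- stroke (a point): White crayon stroke, 24 by 6 mm, on the tyre's sidewall, 137 mm from the wheel's axis on its x. It was drawn beside the valve stem, but the tyre has crept on the rim: the stem, hidden under the cover, is up to 29 degrees to either side of it. The stem: upright black rod 11 mm thick, 88 mm from the axis, rounded top 14 mm above the seat. It does not yield.
- hub_top (a point): Top of the domed steel hub cap in the wheel's middle, 123 mm above the table; axes as the wheel's. The hub cap is 63 mm in diameter up to 111 mm. Three steel spring clips bulge 3 mm out of its side at 60, 180 and 300 degrees from the wheel's x and give way inwards.
- seat (a point): Point on the wheel's axis at the height of the rim's ledge, 95 mm above the table, on which the cover's underside rests when home; axes as the wheel's. The ledge runs from 92 to 104 mm radius; round it stands a lip 8 mm high, 104 mm in inner radius.
- cover: Loose dark grey plastic wheel cover: flat disc 200 mm across, 5 mm thick, about 0.3 kg, with a 65 mm bore round the hub cap. Origin in the middle of its underside, z up, x through the notch. On top five upright ribs 12 mm wide, 14 mm high above the face, from 61 to 95 mm radius, at 36, 108, 180, 252 and 324 degrees from its x; inside 61 mm it is plain. Turning takes 1 to 5 N.
- notch (a point): Middle of the notch at the cover's top face, 88 mm from its axis: open slot in the edge, 16 mm wide, from 78 mm radius out. It starts 54 to 180 degrees from the stroke, so the cover rides on the stem: its edge is high over the stem, the opposite edge on the ledge (4 degrees of tilt, also while turning). With the notch over the stem that side falls about 10 mm and the stem stops it.
- bore (a point): Middle of the cover's bore at its top face, 5 mm above the cover's origin. Once dropped over the stem, the cover hangs on the clips, still about 2 degrees tilted (high at the stem), its middle about 3 mm above the seat; pressing evenly on its face on both sides of the hub with 7 to 13 N drives it past the clips down to the rigid seat, where it stays.
- spray_can: Blue spray can standing on the table, 66 mm in diameter, 190 mm high; origin in the middle of its foot. To be left alone.
- mallet: Rubber mallet lying on the table; wooden handle 260 mm long along its x, black head 56 mm thick and 90 mm wide at its +x end; origin on the table under the handle. To be left alone.
- nut_bowl: Steel bowl with wheel nuts, 120 mm wide, 30 mm high; origin in the middle of its foot. To be left alone.
There are look-alikes about, which are no part of the job. Leave any orange or yellow look-alike of the cover alone.

How it is judged:
By the outcome, as a careful person would: the job done as asked, in the order asked, and still so for the second after the job is handed in, with the robot touching nothing.
It also fails if it takes over 58 s, if anything falls off the work surface, if the arm or the gripper's body presses on something with over 40 N, if the wrist force passes 120 N, or if a joint passes its speed limit or range.

## Working session

There is one attempt and no reset: what is moved stays moved. The work goes in short steps, Python scripts to look and compute and a tool call to move; the robot and the scene stay as the last step left them, time stands still between calls to the robot, and variables do not carry over. Pictures are saved under pics/ and viewed, at most 10 in all, crops included, and the job is handed in when it is done.

Besides the shell and the picture viewer there is one more tool, called after "Call:" in YAML: its name, and indented under it one key for each argument. play_rows: Moves the arm, as the interface text tells. Its arguments: {"type":"object","properties":{"increments":{"type":"array"},"grip_force":{"type":"number"}},"required":["increments"]}

```bash
ls; mkdir -p pics
cat > h.py <<'E'
import numpy as np, cv2
from scipy.spatial.transform import Rotation as R
from workcell import telemetry, camera, calibration, workorder
def cam(name):
    """-> picture, depth, K-params, R,t cam->world"""
    o=telemetry.get_obs(); c=calibration(name); im,d=camera(name)
    if 'hand_eye' in c:
        T=np.eye(4); T[:3,:3]=R.from_euler('xyz',o['tcp_rot'],degrees=True).as_matrix(); T[:3,3]=o['ee_pos']
        M=T@np.array(c['hand_eye']); A,t=M[:3,:3],M[:3,3]
    else:
        B=cv2.Rodrigues(np.array(c['rvec'],float))[0]; A=B.T; t=-B.T@np.array(c['tvec'],float).ravel()
    f=240/np.tan(np.radians(c['vertical_fov']/2))
    return im,d,dict(f=f,cx=c['cx'],cy=c['cy'],k=c['k1'],A=A,t=t)
def rays(c,uv):
    uv=np.atleast_2d(np.array(uv,float)); p=(uv-[c['cx'],c['cy']])/c['f']; q=p.copy()
    for _ in range(15): q=p/(1+c['k']*(q**2).sum(1,keepdims=True))
    return np.c_[q,np.ones(len(q))]@c['A'].T
def onz(c,uv,z):
    r=rays(c,uv); return c['t']+r*((z-c['t'][2])/r[:,2])[:,None]
def cloud(c,d):
    v,u=np.mgrid[:480,:640]; r=rays(c,np.c_[u.ravel(),v.ravel()])
    P=c['t']+r*d.ravel()[:,None]; P[d.ravel()==0]=np.nan; return P.reshape(480,640,3)
def pix(c,P):
    q=(np.atleast_2d(P)-c['t'])@c['A']; q=q[:,:2]/q[:,2:]
    return q*(1+c['k']*(q**2).sum(1,keepdims=True))*c['f']+[c['cx'],c['cy']]
def save(n,im): cv2.imwrite('pics/'+n+'.png',cv2.cvtColor(im,cv2.COLOR_RGB2BGR))
E
python3 - <<'E'
from h import *
o=telemetry.get_obs(); print({k:np.round(v,3).tolist() for k,v in o.items()})
for n in ('top','side'):
    im,d,c=cam(n); save(n,im); np.savez(n,im=im,d=d); print(n,c['t'],(d>0).mean())
E
```

```text
pics
{'time': 0.0, 'q': [63.999, 5.013, 10.032, 95.098, 0.0, 89.999], 'qd': [0.029, -0.016, 0.021, -0.052, -0.039, 0.025], 'joint_efforts': [0.0, -52.038, 46.481, 0.016, 0.0, -0.0], 'ee_pos': [0.241, 0.494, 0.25], 'tcp_rot': [-179.922, -0.0, 154.0], 'wrist_force': [-0.313, 0.882, -0.007], 'torque': [0.031, -0.078, 0.015], 'grasp_force': 0.0, 'opening': 0.086}
top [ 0.18115642 -0.00895544  1.53169029] 0.9959602864583333
side [-0.20749679 -0.73669484  1.05611385] 0.9959993489583333
```

View pics/top.png

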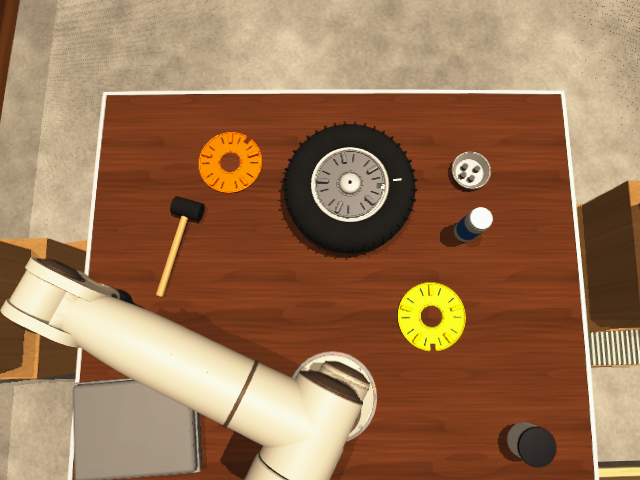

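View pics/side.png

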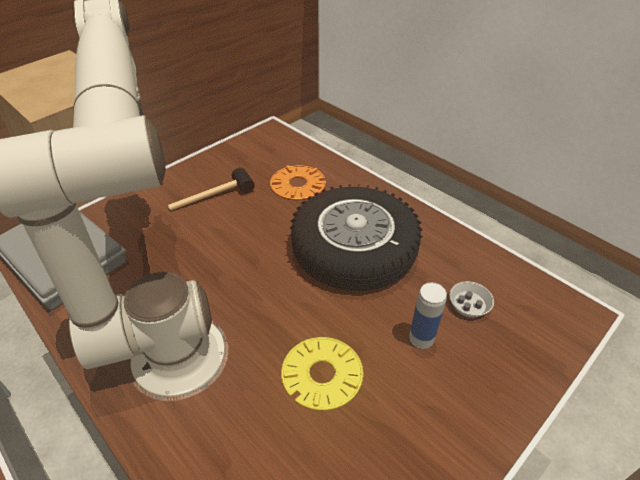

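Top view: the wheel with the grey cover is at (349,184), the stroke at (397,180). Look-alikes are orange at (230,162) and yellow at (432,316), so I choose the grey disc in the wheel. Next is a close crop plus measurements.

Run:
```python
from h import *
im,d,c=cam('top')
P=cloud(c,d)
save('crop',cv2.resize(im[110:260,270:430],None,fx=3.75,fy=3.75,interpolation=cv2.INTER_CUBIC))
m=(im.min(2)>170); m[:, :275]=0;m[:,425:]=0;m[:110]=0;m[262:]=0
n,l,s,ce=cv2.connectedComponentsWithStats(m.astype('uint8'))
for i in range(1,n):
    if s[i,4]>5: print(s[i],ce[i],onz(c,ce[i],.118),np.nanmedian(P[l==i],0))
# rim ring: fit grey+white rim outline circle -> centre via ellipse
r=((im.min(2)>75)).astype('uint8'); r[:, :275]=0;r[:,392:]=0;r[:110]=0;r[262:]=0
cs=max(cv2.findContours(r,0,1)[0],key=cv2.contourArea)[:,0]
w=onz(c,cs,.108)[:,:2]
A=np.c_[2*w,np.ones(len(w))];x=np.linalg.lstsq(A,(w**2).sum(1),rcond=None)[0];print('circ',x[:2],np.sqrt(x[2]+x[:2]@x[:2]))
h=P[140:230,305:395]; 
o=w-x[:2]; print(np.hypot(*o.T).std())
k=(np.hypot(P[...,0]-x[0],P[...,1]-x[1])<.09)&(np.hypot(P[...,0]-x[0],P[...,1]-x[1])>.04)
Q=P[k]; a=np.linalg.lstsq(np.c_[Q[:,:2]-x[:2],np.ones(len(Q))],Q[:,2],rcond=None)[0];print('plane',a)
```

```text
[311 148  77  74 611] [348.30278232 187.98036007] [[ 0.59280784 -0.04664627  0.118     ]] [ 0.5838361  -0.04566585  0.10470836]
[341 174  19  18 243] [350.23868313 182.11934156] [[ 0.61038633 -0.0523493   0.118     ]] [ 0.60852389 -0.05168793  0.122476  ]
[393 178   8   3  14] [396.21428571 179.28571429] [[ 0.61876427 -0.18535816  0.118     ]] [ 0.61968042 -0.1854813   0.11449766]
[381 184   4   5  16] [382.625 186.375] [[ 0.59748804 -0.14561857  0.118     ]] [ 0.60419386 -0.14823473  0.09486568]
circ [ 0.6093542  -0.05040103] 0.1123250691428728
0.0007929657171868614
plane [ 0.03430538 -0.05466368  0.10899535]
```

View pics/crop.png

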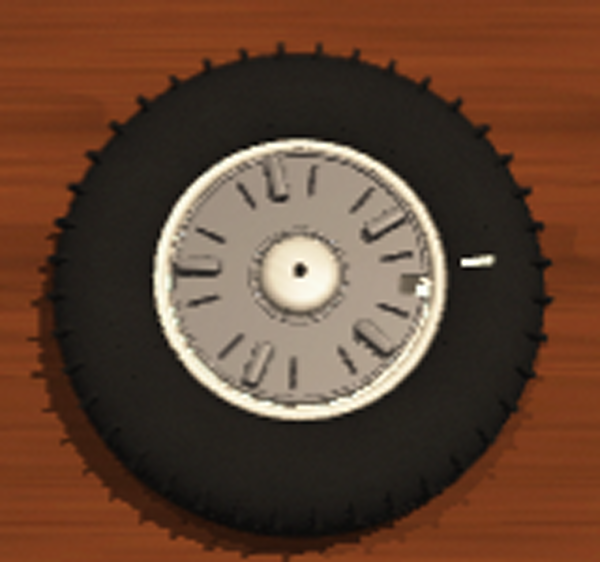

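The notch seems to be at crop (415,286) and the high side of the cover up-right, both to be checked from close by with the wrist camera. I'll work out a move helper and a viewing pose.

```bash
cat >> h.py <<'E'
def go(p,yaw=None,roll=180,pitch=0):
    """shift (mm) and turn (deg) in tool axes from present pose to world p, tool down with yaw"""
    o=telemetry.get_obs(); A=R.from_euler('xyz',o['tcp_rot'],degrees=True)
    B=A if yaw is None else R.from_euler('xyz',[roll,pitch,yaw],degrees=True)
    s=A.inv().apply(np.array(p)-o['ee_pos'])*1000; w=(A.inv()*B).as_rotvec(degrees=True)
    print('go',p,np.round(s,1).tolist(),np.round(w,1).tolist(),'rows',round(max(np.linalg.norm(s)/50,np.linalg.norm(w)/8.59),1))
E
python3 - <<'E'
from h import *
print(np.round(calibration('wrist')['hand_eye'],3).tolist(),calibration('wrist')['vertical_fov'])
go([.60,-.05,.42]); go([.60,-.05,.42],90)
E
```

```text
[[-0.001, -0.951, -0.31, 0.079], [1.0, -0.0, -0.001, -0.001], [0.001, -0.31, 0.951, -0.124], [0.0, 0.0, 0.0, 1.0]] 62.84407169736982
go [0.6, -0.05, 0.42] [-561.2, -332.0, -169.9] [0.0, 0.0, 0.0] rows 13.5
go [0.6, -0.05, 0.42] [-561.2, -332.0, -169.9] [-0.1, 0.0, 64.0] rows 13.5
```

Run:
```python
from h import *
go([.50,.0,.33])
```

```text
go [0.5, 0.0, 0.33] [-449.4, -330.8, -79.9] [0.0, 0.0, 0.0] rows 11.3
```

Call:
play_rows:
  increments:
    - [[-449,-331,-80],[0,0,0],1]
    - [[-449,-331,-80],[0,0,0],1]
    - [[-449,-331,-80],[0,0,0],1]
    - [[-449,-331,-80],[0,0,0],1]
    - [[-449,-331,-80],[0,0,0],1]
    - [[-449,-331,-80],[0,0,0],1]
    - [[-449,-331,-80],[0,0,0],1]
    - [[-449,-331,-80],[0,0,0],1]
    - [[-449,-331,-80],[0,0,0],1]
    - [[-449,-331,-80],[0,0,0],1]
    - [[-449,-331,-80],[0,0,0],1]
    - [[-449,-331,-80],[0,0,0],1]
    - [[-449,-331,-80],[0,0,0],1]
    - [[-449,-331,-80],[0,0,0],1]
    - [[-449,-331,-80],[0,0,0],1]

```text
time: 1.65
ee_pos: [0.499, 0.0012, 0.3303]
tcp_rot: [180.0, -0.0, 154.1]
wrist_force: [0.4, -0.6, -0.5]
opening: -0.0001
grasp_force: 0.0
```

Run:
```python
from h import *
im,d,c=cam('wrist'); save('w1',im); P=cloud(c,d)
o=telemetry.get_obs();print(o['time'],o['ee_pos'],o['tcp_rot'],o['wrist_force'],o['opening'])
C=np.array([.6094,-.0510])
# refine hub from white dome top
m=(im.min(2)>150)&(P[...,2]>.113)&(P[...,2]<.13)&(np.hypot(P[...,0]-C[0],P[...,1]-C[1])<.05)
print('hub',np.nanmin(P[m],0),np.nanmax(P[m],0),m.sum(),np.nanmedian(P[m],0))
r=np.hypot(P[...,0]-C[0],P[...,1]-C[1]); k=(r<.095)&(r>.04)&(P[...,2]>.09)&(P[...,2]<.13)
Q=P[k];
for _ in range(4):
    a=np.linalg.lstsq(np.c_[Q[:,:2]-C,np.ones(len(Q))],Q[:,2],rcond=None)[0]
    e=Q[:,2]-np.c_[Q[:,:2]-C,np.ones(len(Q))]@a; Q=Q[abs(e)<.004]
print('plane',a,np.degrees(np.arctan2(a[1],a[0])),len(Q))
```

```text
1.7 [0.49906625 0.00121799 0.33035364] [ 1.79989622e+02 -3.08362764e-03  1.54098395e+02] [ 0.32191676  0.22745804 -0.40333066] 0.00014394641159655116
hub [ 0.58087985 -0.06132585  0.11320655] [ 0.59775743 -0.02403227  0.11881719] 14 [ 0.59598153 -0.02623375  0.11639979]
plane [ 0.03163133 -0.06453876  0.10790745] -63.88989624859628 13604
```

View pics/w1.png

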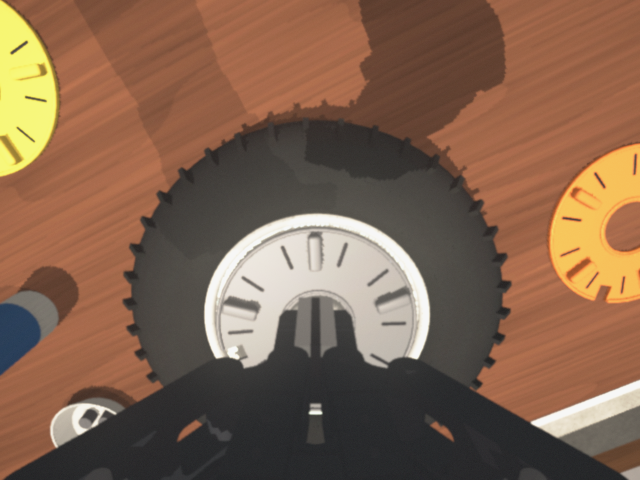

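The white spot (235,352) is visible, but the fingers hide the far side of the cover. I'll shift so the wheel sits in the clear upper half.

Call:
play_rows:
  increments:
    - [[-160,0,0],[0,0,0],1]
    - [[-160,0,0],[0,0,0],1]
    - [[-160,0,0],[0,0,0],1]
    - [[-160,0,0],[0,0,0],1]
    - [[-160,0,0],[0,0,0],1]
    - [[-160,0,0],[0,0,0],1]

```text
time: 2.3
ee_pos: [0.6429, -0.069, 0.3306]
tcp_rot: [180.0, -0.0, 154.1]
wrist_force: [-0.9, 0.1, 0.6]
opening: -0.0
grasp_force: 0.0
```

```bash
cat > meas.py <<'E'
from h import *
def fitplane(P,C):
    r=np.hypot(P[...,0]-C[0],P[...,1]-C[1]); Q=P[(r<.093)&(r>.04)&(P[...,2]>.09)&(P[...,2]<.135)]
    for _ in range(6):
        M=np.c_[Q[:,:2]-C,np.ones(len(Q))]; a=np.linalg.lstsq(M,Q[:,2],rcond=None)[0]; Q=Q[abs(Q[:,2]-M@a)<.003]
    return a,len(Q)
def rectify(im,c,a,C,s=3.,n=600):
    """cover-plane map: up=+x world, right=-y, s px/mm, centred on the wheel"""
    v,u=np.mgrid[:n,:n]; X=C[0]-(v-n/2)/s/1000; Y=C[1]-(u-n/2)/s/1000
    Z=a[0]*(X-C[0])+a[1]*(Y-C[1])+a[2]
    q=pix(c,np.c_[X.ravel(),Y.ravel(),Z.ravel()]).astype('float32').reshape(n,n,2)
    return cv2.remap(im,q[...,0],q[...,1],cv2.INTER_LINEAR)
E
python3 - <<'E'
from meas import *
im,d,c=cam('wrist'); P=cloud(c,d); o=telemetry.get_obs(); print(o['time'],o['ee_pos'])
C=np.array([.6094,-.0510])
m=(P[...,2]>.114)&(P[...,2]<.13)&(np.hypot(P[...,0]-C[0],P[...,1]-C[1])<.035)
h=P[m]; x,*_=np.linalg.lstsq(np.c_[2*h[:,:2],np.ones(len(h)),h[:,2]],-(h[:,:2]**2).sum(1)*-1,rcond=None); print('hub',x[:2],h.min(0),h.max(0),m.sum())
a,n=fitplane(P,C); print('plane',a,np.degrees(np.arctan2(a[1],a[0])),np.degrees(np.arctan(np.hypot(*a[:2]))),n)
save('rect',rectify(im,c,a,C))
w=(im.min(2)>170)&(np.hypot(P[...,0]-C[0],P[...,1]-C[1])>.122)&(np.hypot(P[...,0]-C[0],P[...,1]-C[1])<.155)&(P[...,2]>.1)
p=P[w]; p=p[~np.isnan(p[:,0])]; print('stroke',len(p),np.median(p,0))
E
```

```text
2.35 [ 0.64251268 -0.06890872  0.33140461]
hub [ 0.61005339 -0.05174598] [ 0.5793146  -0.08243831  0.11401069] [ 0.64076899 -0.02109733  0.12727772] 4063
plane [ 0.0344632  -0.06595718  0.10808202] -62.41254207994233 4.2560010370718615 26285
stroke 205 [ 0.61933128 -0.18887523  0.11584061]
```

View pics/rect.png

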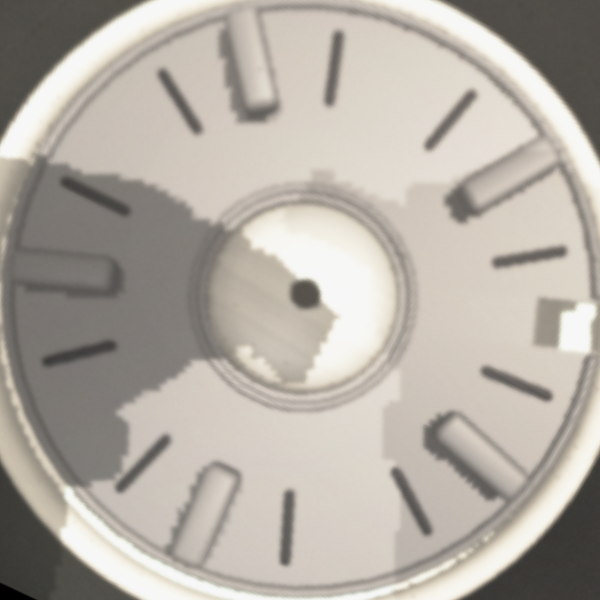

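The rectified view shows the notch at (570,325), with the white ledge (z=95 mm) visible through it. The rib pattern agrees: notch at azimuth about -96.5°, and the high side, hence the stem, at about -62°. So the cover must turn about +34° (ccw). I'll push the rib at 155°, on the low side near the base.

```bash
cat >> h.py <<'E'
HUB=np.array([.6101,-.0516])
def polar(az,z,r=.08,yaw=None):
    a=np.radians(az); return [HUB[0]+r*np.cos(a),HUB[1]+r*np.sin(a),z]
def arc(azs,z,r=.08,yawoff=0):
    o=telemetry.get_obs(); print('t',o['time'],'F',np.round(o['wrist_force'],1),np.round(o['torque'],2),'p',np.round(o['ee_pos'],4))
    for i,a in enumerate(azs): go(np.round(polar(a,z if np.isscalar(z) else z[i],r),4).tolist(),a+yawoff)
E
python3 - <<'E'
from h import *
arc([125,125],[.16,.128])
E
```

```text
t 2.35 F [ 0.3  0.  -0.5] [0.   0.03 0.01] p [ 0.6425 -0.0689  0.3314]
go [0.5642, 0.0139, 0.16] [106.8, 40.2, 171.3] [0.0, 0.0, 29.1] rows 4.1
go [0.5642, 0.0139, 0.128] [106.8, 40.1, 203.3] [0.0, 0.0, 29.1] rows 4.7
```

Call:
play_rows:
  increments:
    - [[107,40,120],[0,0,29],1]
    - [[107,40,120],[0,0,29],1]
    - [[107,40,120],[0,0,29],1]
    - [[107,40,120],[0,0,29],1]
    - [[107,40,171],[0,0,29],1]
    - [[107,40,171],[0,0,29],1]
    - [[107,40,185],[0,0,29],1]
    - [[107,40,195],[0,0,29],1]
    - [[107,40,200],[0,0,29],1]
    - [[107,40,203],[0,0,29],1]
    - [[107,40,203],[0,0,29],1]

```text
time: 3.45
ee_pos: [0.5651, 0.0125, 0.1276]
tcp_rot: [180.0, 0.0, 125.0]
wrist_force: [-0.3, 0.1, 0.3]
opening: -0.0002
grasp_force: 0.0
```

Run:
```python
from h import *
arc(range(127,151,2),.128)
```

```text
t 3.45 F [-0.3  0.1  0.3] [-0.01 -0.02  0.03] p [0.5651 0.0125 0.1276]
go [0.562, 0.0123, 0.128] [1.6, -2.7, -0.4] [0.0, 0.0, -2.0] rows 0.2
go [0.5598, 0.0106, 0.128] [1.4, -5.4, -0.4] [0.0, 0.0, -4.0] rows 0.5
go [0.5576, 0.0088, 0.128] [1.2, -8.3, -0.4] [0.0, 0.0, -6.0] rows 0.7
go [0.5555, 0.0069, 0.128] [0.9, -11.1, -0.4] [0.0, 0.0, -8.0] rows 0.9
go [0.5535, 0.005, 0.128] [0.5, -13.8, -0.4] [0.0, 0.0, -10.0] rows 1.2
go [0.5516, 0.003, 0.128] [-0.1, -16.5, -0.4] [0.0, 0.0, -12.0] rows 1.4
go [0.5497, 0.0009, 0.128] [-0.7, -19.3, -0.4] [0.0, 0.0, -14.0] rows 1.6
go [0.5479, -0.0013, 0.128] [-1.5, -22.0, -0.4] [0.0, 0.0, -16.0] rows 1.9
go [0.5462, -0.0035, 0.128] [-2.3, -24.7, -0.4] [0.0, 0.0, -18.0] rows 2.1
go [0.5446, -0.0057, 0.128] [-3.2, -27.2, -0.4] [0.0, 0.0, -20.0] rows 2.3
go [0.543, -0.008, 0.128] [-4.2, -29.9, -0.4] [0.0, 0.0, -22.0] rows 2.6
go [0.5415, -0.0104, 0.128] [-5.3, -32.5, -0.4] [0.0, 0.0, -24.0] rows 2.8
```

Call:
play_rows:
  increments:
    - [[0,-2.8,0],[0,0,-2],1]
    - [[-0.2,-5.6,0],[0,0,-4],1]
    - [[-0.4,-8.4,0],[0,0,-6],1]
    - [[-0.8,-11.1,0],[0,0,-8],1]
    - [[-1.2,-13.9,0],[0,0,-10],1]
    - [[-1.7,-16.6,0],[0,0,-12],1]
    - [[-2.4,-19.4,0],[0,0,-14],1]
    - [[-3.1,-22.1,0],[0,0,-16],1]
    - [[-3.1,-22.1,0],[0,0,-16],1]

```text
time: 4.35
ee_pos: [0.5487, -0.0027, 0.128]
tcp_rot: [180.0, 0.0, 141.0]
wrist_force: [1.0, 0.2, -0.7]
opening: 0.0001
grasp_force: 0.1
```

Run:
```python
from h import *
arc([143,145],.128)
```

```text
t 4.35 F [ 1.   0.2 -0.7] [-0.02 -0.04  0.01] p [ 0.5487 -0.0027  0.128 ]
go [0.5462, -0.0035, 0.128] [1.5, -2.2, -0.0] [0.0, 0.0, -2.0] rows 0.2
go [0.5446, -0.0057, 0.128] [1.3, -4.9, -0.0] [0.0, 0.0, -4.0] rows 0.5
```

Call:
play_rows:
  increments:
    - [[0,-1.4,0],[0,0,-1],1]
    - [[0,-2.8,0],[0,0,-2],1]
    - [[-0.1,-4.2,0],[0,0,-3],1]
    - [[-0.2,-5.6,0],[0,0,-4],1]
    - [[-0.3,-7,0],[0,0,-5],1]
    - [[-0.4,-8.4,0],[0,0,-6],1]
    - [[-0.4,-8.4,0],[0,0,-6],1]

```text
time: 5.05
ee_pos: [0.5434, -0.0094, 0.1274]
tcp_rot: [-180.0, 0.0, 147.0]
wrist_force: [1.4, 1.4, 1.4]
opening: 0.0
grasp_force: 0.8
```

Call:
play_rows:
  increments:
    - [[0,-1.4,0],[0,0,-1],1]
    - [[0,-2.8,0],[0,0,-2],1]
    - [[-0.1,-4.2,0],[0,0,-3],1]
    - [[-0.2,-5.6,0],[0,0,-4],1]
    - [[-0.3,-7,0],[0,0,-5],1]
    - [[-0.4,-8.4,0],[0,0,-6],1]
    - [[-0.6,-9.8,0],[0,0,-7],1]
    - [[-0.8,-11.1,0],[0,0,-8],1]
    - [[-0.8,-11.1,0],[0,0,-8],1]

```text
time: 5.95
ee_pos: [0.538, -0.0192, 0.1273]
tcp_rot: [-180.0, 0.0, 155.0]
wrist_force: [1.0, 2.4, 1.4]
opening: 0.0003
grasp_force: 1.0
```

```bash
cat >> meas.py <<'E'
def look(name):
    im,d,c=cam('wrist'); P=cloud(c,d); a,n=fitplane(P,HUB)
    print('wrist plane',np.round(a,4),'az',np.degrees(np.arctan2(a[1],a[0])),'tilt',np.degrees(np.arctan(np.hypot(*a[:2]))),n)
    im,d,c=cam('top'); P=cloud(c,d); a,n=fitplane(P,HUB); print('top plane',np.round(a,4),'az',np.degrees(np.arctan2(a[1],a[0])),'tilt',np.degrees(np.arctan(np.hypot(*a[:2]))),n)
    save(name,rectify(im,c,a,HUB)); np.save('rect',rectify(im,c,a,HUB))
    # notch: bright/white spot between 90 and 98 mm radius inside the cover edge
    g=rectify(im,c,a,HUB); v,u=np.mgrid[:600,:600]; X=-(v-300)/3; Y=-(u-300)/3; r=np.hypot(X,Y)
    m=(r>86)&(r<97)&(g.min(2)>185); az=np.degrees(np.arctan2(Y[m],X[m])); print('white az hist',[(int(b),int(k)) for b,k in zip(range(-180,180,6),np.histogram(az,60,(-180,180))[0]) if k>12])
E
python3 - <<'E'
from meas import *
o=telemetry.get_obs(); print(o['time'],o['wrist_force'],o['ee_pos']); look('t1')
E
```

```text
5.95 [1.04316399 2.446544   1.37228084] [ 0.53798488 -0.01924795  0.12730789]
wrist plane [ 0.0443 -0.0338  0.1073] az -37.3669087509931 tilt 3.1873463604022096 6944
top plane [ 0.066  -0.0291  0.1101] az -23.813232826225793 tilt 4.1272377546988395 310
white az hist [(-180, 934), (-174, 942), (-168, 79), (-90, 471), (-84, 239), (-36, 72), (-30, 870), (-24, 949), (-18, 950), (-12, 566), (-6, 934), (0, 966), (6, 946), (12, 950), (18, 949), (24, 951), (30, 950), (36, 763), (42, 100), (48, 33), (54, 696), (60, 836), (66, 949), (72, 950), (78, 946), (84, 894), (90, 16), (126, 165), (132, 891), (138, 946), (144, 950), (150, 951), (156, 949), (162, 950), (168, 946), (174, 966)]
```

View pics/t1.png

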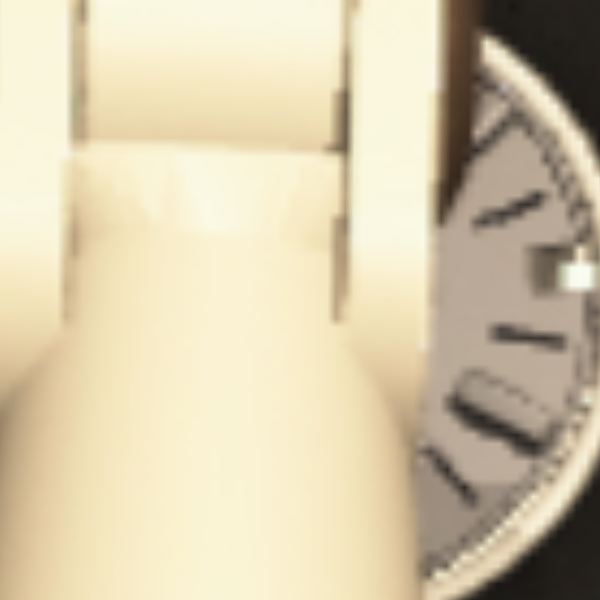

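Top view: the notch is now at (578,272), i.e. azimuth about -84°, so the cover has turned about 12° with about 2.7 N. About 22° remain.

Call:
play_rows:
  increments:
    - [[0,-1.4,0],[0,0,-1],1]
    - [[0,-2.8,0],[0,0,-2],1]
    - [[-0.1,-4.2,0],[0,0,-3],1]
    - [[-0.2,-5.6,0],[0,0,-4],1]
    - [[-0.3,-7,0],[0,0,-5],1]
    - [[-0.4,-8.4,0],[0,0,-6],1]
    - [[-0.6,-9.8,0],[0,0,-7],1]
    - [[-0.8,-11.1,0],[0,0,-8],1]
    - [[-1,-12.5,0],[0,0,-9],1]
    - [[-1.2,-13.9,0],[0,0,-10],1]
    - [[-1.5,-15.3,0],[0,0,-11],1]
    - [[-1.7,-16.6,0],[0,0,-12],1]

```text
time: 7.25
ee_pos: [0.5326, -0.0349, 0.1274]
tcp_rot: [180.0, 0.0, 167.1]
wrist_force: [1.5, 3.8, 2.3]
opening: -0.0001
grasp_force: 2.0
```

Call:
play_rows:
  increments:
    - [[0,-1.4,0],[0,0,-1],1]
    - [[0,-2.8,0],[0,0,-2],1]
    - [[-0.1,-4.2,0],[0,0,-3],1]
    - [[-0.2,-5.6,0],[0,0,-4],1]

```text
time: 7.65
ee_pos: [0.5316, -0.0404, 0.1274]
tcp_rot: [180.0, 0.0, 171.1]
wrist_force: [1.4, 3.0, 3.5]
opening: 0.0
grasp_force: 2.0
```

Call:
play_rows:
  increments:
    - [[0,-1.4,-1],[0,0,-1],1]
    - [[0,-2.8,-1.5],[0,0,-2],1]
    - [[-0.1,-4.2,-1.5],[0,0,-3],1]

```text
time: 7.95
ee_pos: [0.5306, -0.0449, 0.1285]
tcp_rot: [-180.0, -0.0, 174.1]
wrist_force: [-0.4, 0.4, -0.1]
opening: -0.0002
grasp_force: 0.0
```

Call:
play_rows:
  increments:
    - [[0,-0.7,0],[0,0,-0.5],1]
    - [[0,-1.4,0],[0,0,-1],1]
    - [[0,-2.1,0],[0,0,-1.5],1]
    - [[0,-2.8,0],[0,0,-2],1]

```text
time: 8.35
ee_pos: [0.5306, -0.0472, 0.1287]
tcp_rot: [180.0, -0.0, 176.0]
wrist_force: [-0.9, 1.0, 0.5]
opening: -0.0003
grasp_force: 0.4
```

Run:
```python
from meas import *
o=telemetry.get_obs(); print(o['time'],o['wrist_force'],o['ee_pos']); look('t2')
```

```text
8.35 [-0.94618776  0.97985548  0.54930594] [ 0.5305777  -0.0472228   0.12872072]
wrist plane [-0.0491  0.0059  0.103 ] az 173.09130980619352 tilt 2.8312987211556826 6900
top plane [-0.0618 -0.0051  0.105 ] az -175.3019604752599 tilt 3.546821160201381 126
white az hist [(-180, 934), (-174, 946), (-168, 950), (-162, 949), (-156, 951), (-150, 639), (-78, 46), (-72, 317), (-66, 736), (-60, 950), (-54, 946), (-48, 914), (-42, 359), (-36, 917), (-30, 951), (-24, 949), (-18, 950), (-12, 946), (-6, 934), (0, 966), (6, 946), (12, 929), (18, 283), (24, 942), (30, 950), (36, 899), (42, 396), (150, 81), (156, 936), (162, 950), (168, 946), (174, 966)]
```

View pics/t2.png

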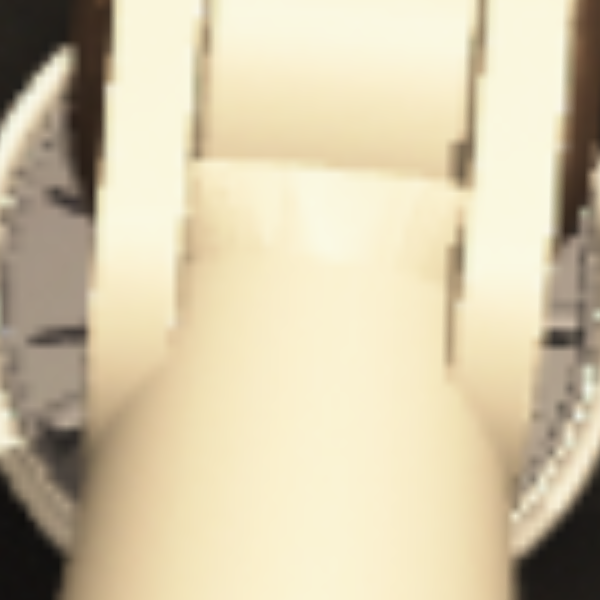

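The arm hides most of the view, but the force vanished and the mean height fell, which suggests a drop. I'll lift and look from above.

Call:
play_rows:
  increments:
    - [[0,1,-20],[0,0,0],1]
    - [[0,1,-60],[0,0,0],1]
    - [[-40,0,-110],[0,0,8],1]
    - [[-80,0,-160],[0,0,16],1]
    - [[-120,0,-200],[0,0,22],1]
    - [[-120,0,-200],[0,0,22],1]
    - [[-120,0,-200],[0,0,22],1]

```text
time: 9.15
ee_pos: [0.6531, -0.0559, 0.3305]
tcp_rot: [179.9, 0.2, 154.0]
wrist_force: [0.6, -0.3, -0.4]
opening: -0.0
grasp_force: 0.0
```

Run:
```python
from meas import *
im,d,c=cam('wrist'); P=cloud(c,d); o=telemetry.get_obs(); print(o['time'],o['ee_pos'],o['wrist_force'])
C=HUB
a,n=fitplane(P,C); print('plane',a,np.degrees(np.arctan2(a[1],a[0])),np.degrees(np.arctan(np.hypot(*a[:2]))),n)
save('rect2',rectify(im,c,a,C))
```

```text
9.2 [ 0.65259363 -0.05584229  0.32969243] [ 0.67677547  1.04649079 -0.42332608]
plane [-0.03087897  0.00346309  0.10398546] 173.60098546745243 1.779753574235802 25828
```

View pics/rect2.png

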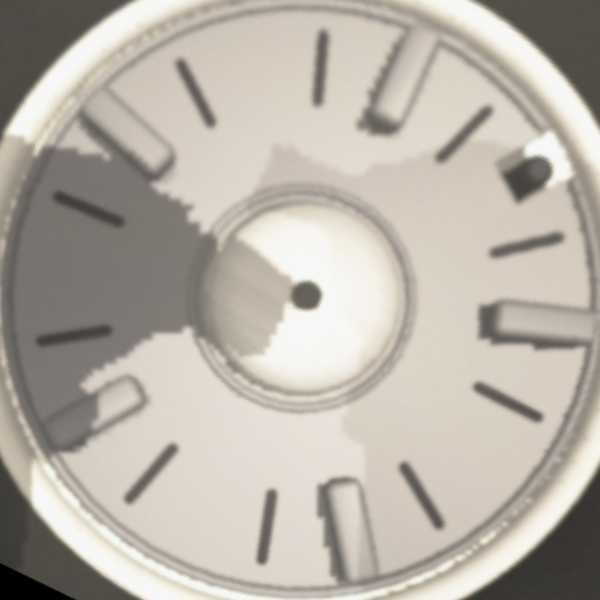

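It has dropped: the stem shows in the notch at (540,172), azimuth about -62.5°. The cover hangs 4 mm above the seat, tilted 1.8°, high at azimuth 174°. Next I'll press with open fingers astride the hub along that line.

Run:
```python
from h import *
go([.6101,-.0516,.135],84); go([.6101,-.0516,.112],84)
```

```text
go [0.6101, -0.0516, 0.135] [40.5, -14.9, 194.6] [0.1, 0.1, 70.0] rows 8.1
go [0.6101, -0.0516, 0.112] [40.5, -15.0, 217.6] [0.1, 0.1, 70.0] rows 8.1
```

Call:
play_rows:
  increments:
    - [[40,-15,30],[0,0,70],0]
    - [[40,-15,50],[0,0,70],0]
    - [[40,-15,80],[0,0,70],0]
    - [[40,-15,110],[0,0,70],0]
    - [[40,-15,140],[0,0,70],0]
    - [[40,-15,160],[0,0,70],0]
    - [[40,-15,175],[0,0,70],0]
    - [[40,-15,185],[0,0,70],0]
    - [[40,-15,190],[0,0,70],0]
    - [[40,-15,194],[0,0,70],0]
    - [[40,-15,198],[0,0,70],0]
    - [[40,-15,200],[0,0,70],0]
    - [[40,-15,200],[0,0,70],0]

```text
time: 10.5
ee_pos: [0.6077, -0.0515, 0.1286]
tcp_rot: [-180.0, 0.0, 84.1]
wrist_force: [-0.1, 0.5, -0.1]
opening: 0.0853
grasp_force: 0.0
```

Call:
play_rows:
  increments:
    - [[0,2.4,2],[0,0,0],0]
    - [[0,2.4,5],[0,0,0],0]
    - [[0,2.4,8],[0,0,0],0]
    - [[0,2.4,11],[0,0,0],0]
    - [[0,2.4,13],[0,0,0],0]
    - [[0,2.4,13],[0,0,0],0]

```text
time: 11.1
ee_pos: [0.61, -0.0518, 0.1153]
tcp_rot: [-180.0, 0.0, 84.0]
wrist_force: [0.3, 0.6, 0.0]
opening: 0.0854
grasp_force: 0.0
```

Call:
play_rows:
  increments:
    - [[0,0,1],[0,0,0],0]
    - [[0,0,2],[0,0,0],0]
    - [[0,0,2],[0,0,0],0]

```text
time: 11.4
ee_pos: [0.6102, -0.0518, 0.1137]
tcp_rot: [-180.0, 0.0, 84.0]
wrist_force: [-0.7, -0.1, -0.2]
opening: 0.0857
grasp_force: 0.0
```

Call:
play_rows:
  increments:
    - [[0,0,0.5],[0,0,0],0]
    - [[0,0,1],[0,0,0],0]
    - [[0,0,1.5],[0,0,0],0]
    - [[0,0,2],[0,0,0],0]

```text
time: 11.8
ee_pos: [0.6102, -0.0518, 0.1117]
tcp_rot: [180.0, 0.0, 84.0]
wrist_force: [-0.5, 0.7, -0.1]
opening: 0.0852
grasp_force: 0.0
```

Call:
play_rows:
  increments:
    - [[0,0,0.5],[0,0,0],0]
    - [[0,0,1],[0,0,0],0]
    - [[0,0,1.5],[0,0,0],0]

```text
time: 12.1
ee_pos: [0.6102, -0.0518, 0.1103]
tcp_rot: [180.0, -0.0, 84.0]
wrist_force: [-0.4, 0.1, 1.0]
opening: 0.0854
grasp_force: 0.7
```

Call:
play_rows:
  increments:
    - [[0,0,0.4],[0,0,0],0]
    - [[0,0,0.8],[0,0,0],0]

```text
time: 12.3
ee_pos: [0.6102, -0.0518, 0.1096]
tcp_rot: [180.0, -0.0, 84.0]
wrist_force: [-0.9, 0.6, 3.0]
opening: 0.0853
grasp_force: 1.0
```

Call:
play_rows:
  increments:
    - [[0,0,0.4],[0,0,0],0]
    - [[0,0,0.8],[0,0,0],0]

```text
time: 12.5
ee_pos: [0.6102, -0.0518, 0.1091]
tcp_rot: [180.0, -0.0, 84.0]
wrist_force: [-1.8, 0.8, 6.6]
opening: 0.0851
grasp_force: 3.3
```

Call:
play_rows:
  increments:
    - [[0,0,0.3],[0,0,0],0]
    - [[0,0,0.6],[0,0,0],0]

```text
time: 12.7
ee_pos: [0.6102, -0.0518, 0.1087]
tcp_rot: [180.0, 0.0, 84.0]
wrist_force: [-2.6, 0.8, 5.4]
opening: 0.0851
grasp_force: 3.1
```

```bash
python3 -c "
from h import *
o=telemetry.get_obs();print(o['wrist_force'],o['torque'],o['ee_pos'])"
```

```text
[-2.55480908  0.81601733  5.40804005] [0.07457267 0.77060523 0.02657923] [ 0.61020662 -0.05182127  0.10869692]
```

Call:
play_rows:
  increments:
    - [[0,0,0.4],[0,0,0],0]
    - [[0,0,0.8],[0,0,0],0]

```text
time: 12.9
ee_pos: [0.6102, -0.0517, 0.108]
tcp_rot: [180.0, -0.0, 84.0]
wrist_force: [-3.0, 1.3, 7.3]
opening: 0.0856
grasp_force: 3.7
```

Call:
play_rows:
  increments:
    - [[0,0,0.4],[0,0,0],0]
    - [[0,0,0.8],[0,0,0],0]

```text
time: 13.1
ee_pos: [0.6104, -0.0518, 0.1073]
tcp_rot: [179.9, -0.0, 84.0]
wrist_force: [-1.7, 0.9, 6.0]
opening: 0.0854
grasp_force: 3.4
```

Call:
play_rows:
  increments:
    - [[0,0,0.4],[0,0,0],0]
    - [[0,0,0.8],[0,0,0],0]

```text
time: 13.3
ee_pos: [0.6104, -0.0518, 0.1065]
tcp_rot: [179.9, -0.0, 84.0]
wrist_force: [-3.0, -0.2, 6.6]
opening: 0.0854
grasp_force: 3.1
```

Call:
play_rows:
  increments:
    - [[0,0,0.4],[0,0,0],0]
    - [[0,0,0.8],[0,0,0],0]

```text
time: 13.5
ee_pos: [0.6104, -0.0518, 0.1059]
tcp_rot: [179.9, -0.0, 84.0]
wrist_force: [-4.2, 0.5, 10.4]
opening: 0.0852
grasp_force: 5.3
```

```bash
python3 -c "
from h import *
o=telemetry.get_obs();print(o['wrist_force'],o['torque'],o['ee_pos'])"
```

```text
[-4.24014735  0.52383657 10.40224526] [0.05521581 1.02290446 0.04882647] [ 0.61041283 -0.05182396  0.1058655 ]
```

```bash
cat >> meas.py <<'E'
def wl():
    im,d,c=cam('wrist'); P=cloud(c,d); o=telemetry.get_obs()
    r=np.hypot(P[...,0]-HUB[0],P[...,1]-HUB[1]); az=np.degrees(np.arctan2(P[...,1]-HUB[1],P[...,0]-HUB[0]))
    print('t',o['time'],[ (int(b),round(float(np.median(q))*1e3,1),len(q)) for b in range(-180,180,20) for q in [P[...,2][(r>.066)&(r<.097)&(az>=b)&(az<b+20)&(P[...,2]>.09)&(P[...,2]<.125)]] if len(q)>60])
    print('rim',[ (int(b),round(float(np.median(q))*1e3,1),len(q)) for b in range(-180,180,20) for q in [P[...,2][(r>.1055)&(r<.110)&(az>=b)&(az<b+20)&(P[...,2]>.09)&(P[...,2]<.125)]] if len(q)>20])
E
python3 -c "
from meas import *
wl()"
```

```text
t 13.55 [(-180, 101.1, 2158), (-160, 101.0, 118), (-140, 100.9, 447), (-80, 100.8, 165), (-60, 100.9, 536), (-40, 101.6, 270), (-20, 100.9, 4725), (0, 100.8, 6185), (20, 100.9, 7093), (40, 105.2, 9084), (60, 100.9, 9452), (80, 100.9, 9666), (100, 101.4, 10728), (120, 101.2, 6477), (140, 101.0, 6884), (160, 101.1, 5811)]
rim [(-180, 105.8, 432), (-160, 106.1, 182), (-60, 106.4, 128), (-20, 105.8, 1294), (0, 105.9, 1665), (20, 105.9, 2014), (40, 105.9, 2319), (60, 106.0, 2514), (80, 105.9, 2293), (100, 105.9, 2464), (120, 106.0, 2149), (140, 105.9, 1847), (160, 105.9, 1558)]
```

The face is level at about 100.9 mm all round, near home. I'll press a little further to confirm the rigid stop.

Call:
play_rows:
  increments:
    - [[0,0,0.3],[0,0,0],0]
    - [[0,0,0.3],[0,0,0],0]

```text
time: 13.75
ee_pos: [0.6104, -0.0518, 0.1058]
tcp_rot: [179.9, -0.0, 84.0]
wrist_force: [-2.3, 1.0, 9.9]
opening: 0.0855
grasp_force: 5.0
```

Call:
play_rows:
  increments:
    - [[0,0,0.3],[0,0,0],0]
    - [[0,0,0.5],[0,0,0],0]

```text
time: 13.95
ee_pos: [0.6104, -0.0518, 0.1059]
tcp_rot: [179.9, -0.0, 84.0]
wrist_force: [-3.8, 0.3, 14.8]
opening: 0.0856
grasp_force: 7.2
```

The arm no longer sinks while the force rises to 15 N, so it is on the rigid seat. I'll lift and check.

Call:
play_rows:
  increments:
    - [[0,0,-3],[0,0,0],0]
    - [[0,0,-30],[0,0,0],0]
    - [[0,0,-80],[0,0,0],0]
    - [[25,40,-130],[0,0,-20],0]
    - [[25,40,-180],[0,0,-40],0]
    - [[25,40,-220],[0,0,-70],0]
    - [[25,40,-220],[0,0,-70],0]
    - [[25,40,-220],[0,0,-70],0]
    - [[25,40,-220],[0,0,-70],0]
    - [[25,40,-220],[0,0,-70],0]
    - [[25,40,-220],[0,0,-70],0]
    - [[25,40,-220],[0,0,-70],0]

```text
time: 15.15
ee_pos: [0.6528, -0.0311, 0.3237]
tcp_rot: [-180.0, -0.0, 154.2]
wrist_force: [0.8, 0.2, -0.1]
opening: 0.0853
grasp_force: 0.0
```

Run:
```python
from meas import *
im,d,c=cam('wrist'); P=cloud(c,d); o=telemetry.get_obs(); print(o['time'],o['ee_pos'],o['tcp_rot'],o['wrist_force'])
a,n=fitplane(P,HUB); print('plane',a,np.degrees(np.arctan2(a[1],a[0])),np.degrees(np.arctan(np.hypot(*a[:2]))),n)
m=(np.hypot(P[...,0]-HUB[0],P[...,1]-HUB[1])<.012); q=P[m][:,2]; print('hubtop',np.percentile(q,[10,50,90]))
save('rect3',rectify(im,c,a,HUB)); wl()
```

```text
15.2 [ 0.65276224 -0.03114298  0.32377905] [-1.79995192e+02 -1.27096512e-02  1.53982295e+02] [ 1.08999008  0.34339298 -1.37190696]
plane [-2.07519942e-06 -4.83695335e-04  1.00950328e-01] -90.24581473111091 0.027713954162664187 25508
hubtop [0.12269464 0.12371351 0.12538648]
t 15.25 [(-180, 102.4, 1327), (-160, 101.0, 1295), (-140, 100.9, 1218), (-120, 101.0, 1140), (-100, 101.8, 983), (-80, 101.1, 967), (-60, 100.9, 891), (-40, 101.8, 880), (-20, 101.0, 950), (0, 100.9, 963), (20, 100.9, 1005), (40, 102.0, 1072), (60, 100.9, 1179), (80, 100.9, 1255), (100, 101.2, 1338), (120, 101.2, 1380), (140, 101.0, 1421), (160, 101.0, 1406)]
rim [(-180, 105.6, 324), (-160, 105.7, 296), (-140, 105.7, 285), (-120, 105.8, 271), (-100, 105.5, 255), (-80, 105.9, 232), (-60, 105.8, 223), (-40, 105.9, 208), (-20, 106.0, 208), (0, 105.9, 222), (20, 105.9, 228), (40, 105.9, 232), (60, 106.2, 254), (80, 106.1, 267), (100, 106.2, 292), (120, 105.8, 310), (140, 105.9, 328), (160, 106.1, 326)]
```

View pics/rect3.png

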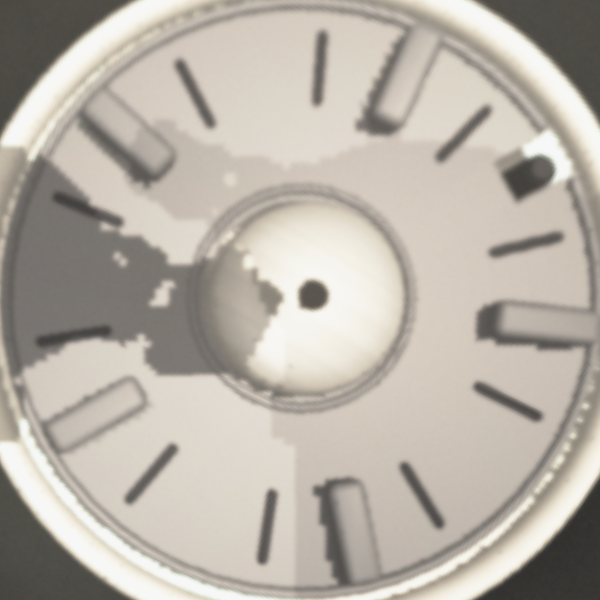

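The cover is flat to 0.03°. Its face is 22.8 mm below the hub top (23 mm expected), and the stem sits in the notch at (540,172), so it is home. Handing in.

```bash
python3 -c "
from workcell import workorder
print(workorder.job_done())"
```

```text
the job is handed in; nothing more can be done
None
```

I turned the cover about 34° until it dropped over the valve stem, then pressed it home with at most about 15 N in the readings; it lies flat in the rim at seat height, and the job is handed in.

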